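Throw the tube rotator's tilt lever into the green notch

ROBOT

A 7-joint arm with a two-finger parallel gripper is mounted at the origin on the work surface. World frame = base frame: x ahead of the robot, y to its left, z up, the work surface at z = 0. Lengths are in m, angles in rad, forces in N, time in s.
With the tool pointing down it reaches from about 0.425 to 0.95 m from the base axis. Payload 4.7 kg.
Tool frame: the origin (TCP) lies between the finger pads; the fingertips stand bot.tip_extent ahead of it and the grasp point (between the pads) lies 8 mm behind it (bot.tip_extent is the distance from the TCP to the fingertips, in m); y points along the fingers, z is the direction in which the jaws open and shut, and the axes are right-handed (so a half turn about y gives the same grasp; the last joint's range is limited). The gripper opens to 87 mm and grips with 3 to 60 N. Pads are 19 mm wide; open, the fingers measure 117 mm over their backs; the gripper's body (75 mm by 190 mm) begins 51 mm behind the grasp point.
Start: joints at [-1.336, 0.469, -0.049, 1.532, 0.024, 1.141, -0.082], TCP at [0.176, 0.652, 0.234] pointing down, gripper open.
Joint ranges: [-2.59, 2.59], [-0.33, 1.99], [-1.39, 1.29], [0.1, 2.45], [-1.04, 4.18], [0.21, 1.99], [-2.66, 2.66]. Speed limits (rad/s): [2.57, 2.57, 3.14, 3.14, 3.14, 3.14, 3.14].

INTERFACE

Orientations are given as a unit quaternion [w, x, y, z].
In Python, from cell import bot, eyes, job gives the robot as it stands. The module is installed in compiled form; this text tells all that it offers.
- The arm moves only by the shell command python3 -m creep 'ROWS' [FORCE]. ROWS is JSON, a list of rows, each an object of numbers: "hand": the closure, from 0 (fully open) to 1 (shut); "tx", "ty", "tz": the shift along the tool's x, y, z scaled (see below); "ax", "ay", "az": the turn, a rotation vector about the tool's x, y, z scaled (see below). A call has 1 to 20 rows; each row is the pose to reach, as a shift and turn from the pose measured when the call began, along the tool's axes at that moment; what a row does not reach only later rows make up. The controller multiplies each number of a shift by 600 mm and each number of a turn by 45 degrees. A row lasts 1/10 s, in which the tool goes at most 50 mm and 8.59 degrees, less where a joint would pass 70% of its speed; a pose out of reach is approached as far as the arm can. A call with a number of a shift or a turn outside -1 to 1 is refused whole. A call with a gripper value outside its range is refused whole. The fingers move at their own pace and stop on an object; FORCE is the grip in N (left out, the last holds). Time passes only in rows, so rows that repeat a pose let the fingers close. It gives the time, the measured TCP pose, the force and the opening at its end, in the units of the state.
- bot.get_state(): the state, without advancing time (a new reading comes with each control period).
- eyes.read_camera(name): name is "scene" or "top" or "wrist"; returns a dict with "frame" (420x560x3 uint8, red, green, blue), "fov_y" (degrees; the focal length in pixels is half the picture's height over the tangent of half this angle, whatever the lens; pixels are square), "cx", "cy" (the principal point, pixels), "dist" ([k1, k2, p1, p2, k3] as OpenCV has them; the pictures are not rectified), "R" (3x3) and "t" (3): a world point X has camera coordinates R X + t. Camera axes: x right, y down, z forward; pixel columns grow to the right and rows downward; lengths in m; the calibration is good to about 2 mm. A picture is of the moment at which its call begins. There is no depth.
- job.close_job(): hands the job in, once; it reports no verdict.
The state is a dict: "clock": time; "joint_positions": joint angles; "qd": joint speeds; "joint_torque": joint torques, N m; "ee_pos": TCP position; "eef_rot": TCP orientation; "wrist_force": force on the tool from outside, world axes, zero at the start; "ft_torque": the same for the moment, N m; "width": opening from 0.0 (shut) to 1.0 (fully open).
Only numpy, scipy, OpenCV 4.12 (cv2) and the standard library are available. Lean on these libraries where they do the work, as an engineer would, in place of code of your own. Each camera call takes 0.05 s, during which the arm holds its last target.

TASK

The blood tubes are clipped in and the rotator's wheel still lies flat, as for loading. Tip it to its mixing tilt: throw the red-gripped lever on the machine's left side over towards the robot, past the first notch, until it clicks into the green-marked notch, and leave it resting there. Work it by the lever only, without pushing on the wheel or its tubes, and leave the tube racks, the wash bottle and the jar around it where they are.

Things in the scene. Friction and masses are not known exactly. Their poses are not given: they have to be found in the camera images.
- rotator: Fixed tube rotator on the bench. White base box 270 deep (x), 290 wide (y from -330 to -40), 45 mm high; two cheeks to 0.21 m; a white 210 mm wheel of purple-capped tubes between them; index plate and lever on its left side. Origin: on the bench below the tilt axis, at y of the middle of the lever's red grip. Axes: x away from the robot (front is -x), y left, z up.
- tilt_axis (a point): Point of the tilt axis straight above the rotator's origin, 180 mm over the bench, at the y of the grip's middle; its axes are the rotator's. The axis runs horizontally along the rotator's y. Cheek, index plate and lever bar fill y from -74 to -32 mm; y from 32 to 85 mm is free of things.
- lever_grip (a point): Centre of the lever's red cross grip, a level cylinder of 24 mm diameter, 64 mm long along the rotator's y, free all round except at its -y end, where the 16 mm wide steel bar runs to the axis. It moves in the rotator's x-z plane on a circle of 115 mm about tilt_axis: x = 115 sin(0.611 - q), z = 115 cos(0.611 - q) mm from it, q being the joint value.
- tilt_lever (a joint): Angle of lever and wheel (rad), 0 to 1.57. 0: wheel flat, lever leaning 0.611 rad away from the robot; grows as the grip swings over the top towards the robot (-x). A sprung detent holds it in notches at 0 (where it starts), 0.52, 1.05 (green-marked) and 1.57. Past the crest half-way between two it snaps into the next by itself. Leaving a notch takes about 5 N at the grip.
- green_notch (a point): The green-marked hollow in the scalloped rim of the index plate: rim and face are green on either side of it, the rest is bare metal. 76 mm from the tilt axis, 51 mm to the right (-y) of the grip's middle plane; fixed. The lever's brass plunger points into it when the joint is at 1.05.
- wheel: The tilting head: wheel, tubes, motor behind. Origin on the tilt axis 190 mm to the right (-y) of the grip's middle; its z is the wheel's axle, upright when the wheel lies flat. It swings within about 125 mm of its origin. Not to be touched.
- block_rack: Loose cream tube block 55 x 110 x 62 mm with eight round wells, to the left of the rotator, origin at the centre of its underside. Leave it alone.
- red_rack: Loose red rack 85 x 200 mm, 90 mm high with its purple-capped tubes, farther left on the bench, origin at the centre of its underside. Leave it alone.
- wire_rack: Loose white wire rack 110 x 240 mm, 88 mm high with its tubes, on the robot's right, origin at the centre of its underside. Leave it alone.
- wash_bottle: Loose wash bottle 72 mm across, 195 mm high, on the left, origin at the centre of its underside. Leave it alone.
- reagent_jar: Loose amber jar with a blue cap, 76 mm across, 110 mm high, beyond the rotator's left side, origin at the centre of its underside. Leave it alone.

How it is judged:
At the end, for the whole second after the job is handed in: The tilt lever rests, let go and still, in the green-marked notch (joint 1.05 within 0.07 rad) (value of joint tilt_lever between 0.98 and 1.12 rad and velocity of joint tilt_lever between -0.05 and 0.05 rad/s); the robot touches nothing.
It fails at once if the wheel or its tubes are pushed by the robot (more than 3 N) (contact force between any of the fingers, the arm and wheel above 3 N).
It fails at once if a tube rack, the wash bottle or the jar is moved by more than 20 mm or tipped (distance of any of block_rack, red_rack, wire_rack, wash_bottle, reagent_jar from where it was at the start of the episode above 0.02 m or angle between any of block_rack, red_rack, wire_rack, wash_bottle, reagent_jar's own z axis and vertical above 0.3 rad).
It also fails if it takes over 38 s, if anything falls off the work surface, if the arm or the gripper's body presses on something with over 40 N, if the wrist force passes 120 N, or if a joint passes its speed limit or range.

## Working session

There is one attempt and no reset: what is moved stays moved. The work goes in short steps, Python scripts to look and compute and a shell command to move; the robot and the scene stay as the last step left them, time stands still between calls to the robot, and variables do not carry over. Pictures are saved under pics/ and viewed, and the job is handed in when it is done.

```bash
mkdir -p pics; python3 - <<'E'
from cell import bot,eyes,job
import cv2,numpy as np
s=bot.get_state();print(s, bot.tip_extent)
for n in ["scene","top","wrist"]:
    c=eyes.read_camera(n);cv2.imwrite(f"pics/{n}0.png",c["frame"][:,:,::-1])
    print(n,c["fov_y"],c["cx"],c["cy"],c["dist"],np.round(c["R"],4).tolist(),np.round(c["t"],4).tolist())
E
```

```text
{'clock': 0.0, 'joint_positions': array([-1.33591549,  0.46946063, -0.04859371,  1.53368534,  0.02410781,
        1.14099187, -0.082333  ]), 'qd': array([ 1.48438736e-04,  1.71789414e-03, -1.86865249e-04,  1.40683828e-05,
       -9.36405230e-04,  6.07034178e-04, -1.07313257e-04]), 'joint_torque': array([ 3.91165495e-04, -5.07980275e+01, -8.01412552e-02, -2.36149067e+01,
       -6.12062356e-02,  3.79804184e-02,  1.86100174e-04]), 'ee_pos': array([0.17583669, 0.65110014, 0.23249011]), 'eef_rot': array([-0.7002755 ,  0.70165509, -0.09305349,  0.09292693]), 'wrist_force': array([0.23135333, 0.51039154, 0.20639833]), 'ft_torque': array([-0.00682398, -0.04219949, -0.04507351]), 'width': 0.9998513434600846} 0.011
scene 46.526442126034155 278.1958229389462 210.02608929008107 [0.0099861 0.        0.        0.        0.       ] [[-0.8733, 0.4871, -0.0115], [0.4012, 0.7056, -0.5841], [-0.2764, -0.5147, -0.8116]] [0.5312, -0.1252, 1.9445]
top 52.562482249307706 276.98202810689764 209.62924798196426 [-0.10363046  0.          0.          0.          0.        ] [[0.0292, -0.9996, -0.0013], [-0.9971, -0.0291, -0.0705], [0.0705, 0.0033, -0.9975]] [-0.0384, 0.5914, 1.8515]
wrist 63.74493182916054 280.3033199811006 212.66140732342137 [0.00443277 0.         0.         0.         0.        ] [[0.2608, 0.9654, -0.0016], [0.9228, -0.2488, 0.2943], [0.2837, -0.0782, -0.9557]] [-0.6752, -0.0356, 0.3919]
```

View pics/scene0.png

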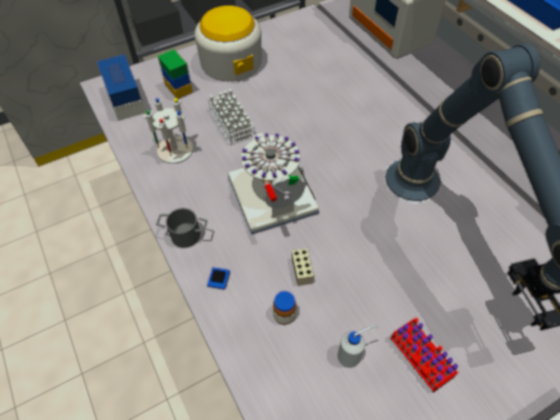

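View pics/top0.png

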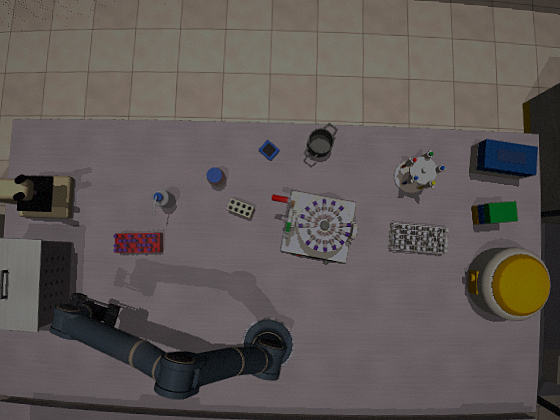

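View pics/wrist0.png

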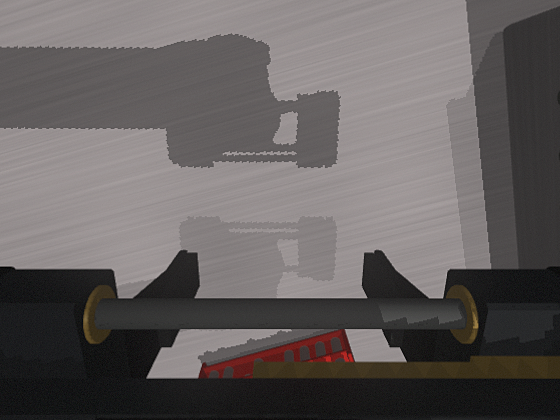

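The scene view shows the red grip near (270,191) with the green notch near (293,180). In the top view the grip is near (280,198), the green mark near (288,227), the block rack near (241,208) and the jar near (216,176). I'll enlarge both.

```bash
python3 - <<'E'
import cv2
a=cv2.imread("pics/scene0.png")[120:240,200:340];b=cv2.imread("pics/top0.png")[160:280,200:360]
cv2.imwrite("pics/scene0c.png",cv2.resize(a,None,fx=5,fy=5,interpolation=cv2.INTER_CUBIC))
cv2.imwrite("pics/top0c.png",cv2.resize(b,None,fx=5,fy=5,interpolation=cv2.INTER_CUBIC))
E
```

```text
(no output)
```

View pics/scene0c.png

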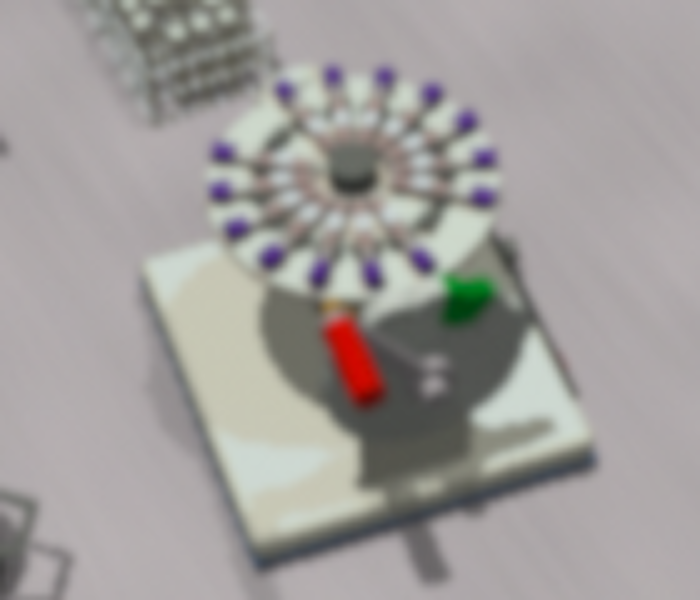

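View pics/top0c.png

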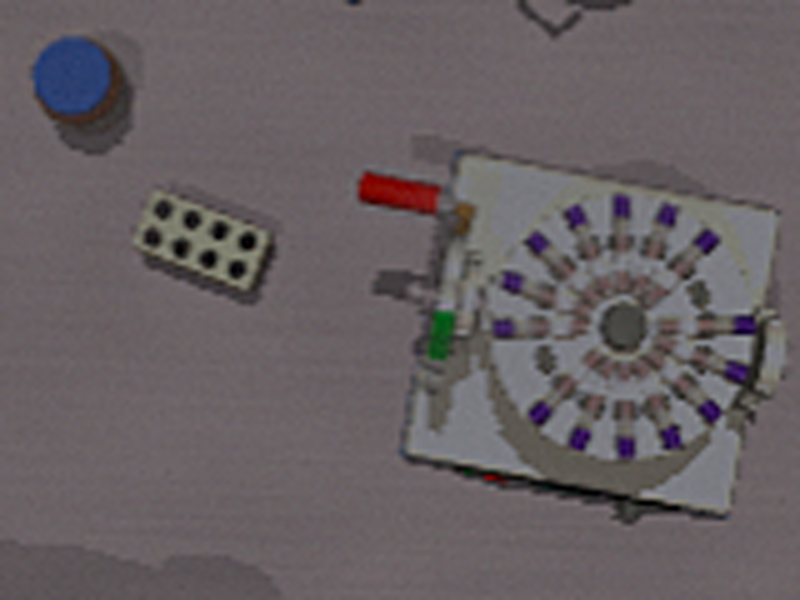

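```bash
cat > h.py <<'E'
import numpy as np,cv2
from scipy.spatial.transform import Rotation as Rot
from cell import bot,eyes,job
def K(c):
    f=210/np.tan(np.radians(c["fov_y"]/2));return np.array([[f,0,c["cx"]],[0,f,c["cy"]],[0,0,1.]])
def ray(c,p):
    n=cv2.undistortPoints(np.array([[p]],float),K(c),np.array(c["dist"]))[0,0]
    R=np.array(c["R"]);t=np.array(c["t"]);d=R.T@np.array([n[0],n[1],1]);return -R.T@t,d/np.linalg.norm(d)
def atz(c,p,z):
    o,d=ray(c,p);return o+d*(z-o[2])/d[2]
def tri(l):
    A=0;b=0
    for c,p in l:
        o,d=ray(c,p);P=np.eye(3)-np.outer(d,d);A=A+P;b=b+P@o
    X=np.linalg.solve(A,b);return X,[np.linalg.norm((np.eye(3)-np.outer(ray(c,p)[1],ray(c,p)[1]))@(X-ray(c,p)[0])) for c,p in l]
def proj(c,X):
    R=np.array(c["R"]);r,_=cv2.Rodrigues(R);return cv2.projectPoints(np.atleast_2d(np.array(X,float)),r,np.array(c["t"]),K(c),np.array(c["dist"]))[0][:,0]
E
python3 - <<'E'
from h import *
np.set_printoptions(precision=4,suppress=True)
T=eyes.read_camera("top");S=eyes.read_camera("scene")
t=lambda x,y:((x+.5)/5-.5+200,(y+.5)/5-.5+160)
s=lambda x,y:((x+.5)/5-.5+200,(y+.5)/5-.5+120)
print("grip",tri([(T,t(400,193)),(S,s(355,362))]))
l=atz(T,t(361,187),.274);r=atz(T,t(439,200),.274);print("ends",l,r,np.linalg.norm(l-r),"yaw",np.degrees(np.arctan2(-(l-r)[0],(l-r)[1])))
c=[atz(T,t(*p),.045) for p in [(457,152),(777,210),(728,515),(405,455)]]
print("corners",np.array(c),[np.linalg.norm(c[i]-c[i-1]) for i in range(4)])
for i,j in [(0,1),(3,2)]:
    d=c[i]-c[j];print("yaw",np.degrees(np.arctan2(-d[0],d[1])))
for i,j in [(0,3),(1,2)]:
    d=c[i]-c[j];print("yaw",np.degrees(np.arctan2(d[1],d[0])))
print("green",tri([(T,t(440,330)),(S,s(468,298))]))
print("jar",atz(T,t(72,75),.11),"block",atz(T,t(202,240),.062),[atz(T,t(*p),.062) for p in [(255,290),(275,235)]])
E
```

```text
grip (array([ 0.6174, -0.03  ,  0.2728]), [np.float64(0.0013224505155314532), np.float64(0.001322450515531589)])
ends [ 0.6221 -0.0008  0.274 ] [ 0.6139 -0.0606  0.274 ] 0.06031846895173424 yaw -7.835527980988914
corners [[ 0.6782 -0.0798  0.045 ]
 [ 0.6356 -0.3607  0.045 ]
 [ 0.3696 -0.3229  0.045 ]
 [ 0.4137 -0.042   0.045 ]] [np.float64(0.2671904995323221), np.float64(0.28407201391616743), np.float64(0.26873688295053766), np.float64(0.2843010851742773)]
yaw -8.607562416863194
yaw -8.918827136822554
yaw -8.131551611998416
yaw -8.086344503281811
green (array([ 0.5143, -0.0637,  0.2395]), [np.float64(0.002078564755464676), np.float64(0.002078564755464565)])
jar [0.7267 0.2492 0.11  ] block [0.5935 0.1383 0.062 ] [array([0.5517, 0.0912, 0.062 ]), array([0.5997, 0.0755, 0.062 ])]
```

```bash
cat >> h.py <<'E'
yaw=np.radians(-8.4);xr=np.array([np.cos(yaw),np.sin(yaw),0]);yr=np.array([-np.sin(yaw),np.cos(yaw),0]);zr=np.array([0,0,1.])
O=np.array([.6174,-.030,0])-.066*xr
def grip(q,y=0): return O+xr*.115*np.sin(.611-q)+yr*y+zr*(.18+.115*np.cos(.611-q))
def goal(p,sign=1,tilt=0,verbose=1):
    """p = wanted grasp point; tool y down, z = sign*xr; returns shift/turn numbers"""
    s=bot.get_state();R=Rot.from_quat(np.r_[s["eef_rot"][1:],s["eef_rot"][0]])
    z=sign*xr;y=-zr;x=np.cross(y,z);G=Rot.from_matrix(np.c_[x,y,z])
    tcp=p+.008*(-zr)
    return (R.inv().apply(tcp-s["ee_pos"])/.6).round(4),((R.inv()*G).as_rotvec()/np.radians(45)).round(4),tcp
E
python3 - <<'E'
from h import *
np.set_printoptions(precision=4,suppress=True)
s=bot.get_state();R=Rot.from_quat(np.r_[s["eef_rot"][1:],s["eef_rot"][0]]);print(R.as_matrix(),s["clock"])
up=grip(0,.008);up[2]=.42
for sg in (1,-1): print(goal(up,sg))
print(O)
E
```

```text
[[ 0.9654 -0.0002  0.2607]
 [-0.2607 -0.0008  0.9654]
 [-0.     -1.     -0.0009]] 0.25
(array([ 1.0049, -0.2975, -0.8916]), array([0.0009, 1.8508, 0.0008]), array([ 0.6185, -0.0221,  0.412 ]))
(array([ 1.0049, -0.2975, -0.8916]), array([ 0.0008, -2.1492, -0.0009]), array([ 0.6185, -0.0221,  0.412 ]))
[ 0.5521 -0.0204  0.    ]
```

```bash
python3 -m creep '[{"hand":0,"ty":-0.1},{"hand":0,"ty":-0.2},{"hand":0,"ty":-0.3},{"hand":0,"ty":-0.3},{"hand":0,"tx":0.05,"ty":-0.3,"tz":-0.045,"ay":0.09},{"hand":0,"tx":0.1,"ty":-0.3,"tz":-0.09,"ay":0.18},{"hand":0,"tx":0.15,"ty":-0.3,"tz":-0.135,"ay":0.27},{"hand":0,"tx":0.2,"ty":-0.3,"tz":-0.18,"ay":0.36},{"hand":0,"tx":0.25,"ty":-0.3,"tz":-0.225,"ay":0.45},{"hand":0,"tx":0.3,"ty":-0.3,"tz":-0.27,"ay":0.54},{"hand":0,"tx":0.35,"ty":-0.3,"tz":-0.315,"ay":0.63},{"hand":0,"tx":0.4,"ty":-0.3,"tz":-0.36,"ay":0.72},{"hand":0,"tx":0.45,"ty":-0.3,"tz":-0.405,"ay":0.81},{"hand":0,"tx":0.5,"ty":-0.3,"tz":-0.45,"ay":0.9},{"hand":0,"tx":0.5,"ty":-0.3,"tz":-0.45,"ay":0.93},{"hand":0,"tx":0.5,"ty":-0.3,"tz":-0.45,"ay":0.93}]'
python3 - <<'E'
from h import *
np.set_printoptions(precision=4,suppress=True)
up=grip(0,.008);up[2]=.42
print(bot.get_state()["joint_positions"],goal(up))
E
```

```text
[-1.3359  0.469  -0.0486  1.533   0.0241  1.141  -0.0823] (array([ 1.0049, -0.2975, -0.8916]), array([0.0009, 1.8508, 0.0008]), array([ 0.6185, -0.0221,  0.412 ]))$[0]: bad value
```

The first row was refused and nothing moved. A row probably needs all seven keys, so I'll try a single full row.

```bash
python3 -m creep '[{"hand":0,"tx":0,"ty":-0.08,"tz":0,"ax":0,"ay":0,"az":0}]'
```

```text
clock: 0.35
ee_pos: [0.1751, 0.6475, 0.2739]
eef_rot: [-0.695, 0.707, -0.093, 0.092]
wrist_force: [0.5, 0.2, -0.2]
width: 1.004
```

```bash
python3 -m creep '[{"hand":0,"tx":0,"ty":-0.08,"tz":0,"ax":0,"ay":0,"az":0},{"hand":0,"tx":0,"ty":-0.16,"tz":0,"ax":0,"ay":0,"az":0},{"hand":0,"tx":0,"ty":-0.24,"tz":0,"ax":0,"ay":0,"az":0},{"hand":0,"tx":0.05,"ty":-0.24,"tz":-0.045,"ax":0,"ay":0.09,"az":0},{"hand":0,"tx":0.1,"ty":-0.24,"tz":-0.09,"ax":0,"ay":0.18,"az":0},{"hand":0,"tx":0.15,"ty":-0.24,"tz":-0.135,"ax":0,"ay":0.27,"az":0},{"hand":0,"tx":0.2,"ty":-0.24,"tz":-0.18,"ax":0,"ay":0.36,"az":0},{"hand":0,"tx":0.25,"ty":-0.24,"tz":-0.225,"ax":0,"ay":0.45,"az":0},{"hand":0,"tx":0.3,"ty":-0.24,"tz":-0.27,"ax":0,"ay":0.54,"az":0},{"hand":0,"tx":0.35,"ty":-0.24,"tz":-0.315,"ax":0,"ay":0.63,"az":0},{"hand":0,"tx":0.4,"ty":-0.24,"tz":-0.36,"ax":0,"ay":0.72,"az":0},{"hand":0,"tx":0.45,"ty":-0.24,"tz":-0.405,"ax":0,"ay":0.81,"az":0},{"hand":0,"tx":0.5,"ty":-0.24,"tz":-0.45,"ax":0,"ay":0.9,"az":0},{"hand":0,"tx":0.5,"ty":-0.24,"tz":-0.45,"ax":0,"ay":0.93,"az":0},{"hand":0,"tx":0.5,"ty":-0.24,"tz":-0.45,"ax":0,"ay":0.93,"az":0}]'
python3 - <<'E'
from h import *
np.set_printoptions(precision=4,suppress=True)
up=grip(0,.008);up[2]=.42
print(bot.get_state()["joint_positions"],goal(up))
E
```

```text
clock: 1.85
ee_pos: [0.3952, 0.3104, 0.4228]
eef_rot: [-0.616, 0.627, -0.336, 0.339]
wrist_force: [-0.3, 0.8, -0.6]
width: 1.002
[-0.9791  0.0677  0.2418  1.6433 -0.0074  1.4453 -0.1618] (array([0.6673, 0.0251, 0.0114]), array([0.0086, 0.9187, 0.0183]), array([ 0.6185, -0.0221,  0.412 ]))
```

```bash
python3 -m creep '[{"hand":0,"tx":0.07,"ty":0.0,"tz":0,"ax":0,"ay":0.09,"az":0},{"hand":0,"tx":0.14,"ty":0.0,"tz":0,"ax":0,"ay":0.18,"az":0},{"hand":0,"tx":0.21,"ty":0.0,"tz":0,"ax":0,"ay":0.27,"az":0},{"hand":0,"tx":0.28,"ty":0.01,"tz":0,"ax":0,"ay":0.36,"az":0},{"hand":0,"tx":0.35,"ty":0.01,"tz":0.01,"ax":0,"ay":0.46,"az":0},{"hand":0,"tx":0.42,"ty":0.01,"tz":0.01,"ax":0,"ay":0.56,"az":0},{"hand":0,"tx":0.49,"ty":0.02,"tz":0.01,"ax":0,"ay":0.66,"az":0},{"hand":0,"tx":0.56,"ty":0.02,"tz":0.01,"ax":0,"ay":0.76,"az":0},{"hand":0,"tx":0.62,"ty":0.025,"tz":0.011,"ax":0,"ay":0.86,"az":0.01},{"hand":0,"tx":0.667,"ty":0.025,"tz":0.011,"ax":0.009,"ay":0.919,"az":0.018},{"hand":0,"tx":0.667,"ty":0.025,"tz":0.011,"ax":0.009,"ay":0.919,"az":0.018},{"hand":0,"tx":0.667,"ty":0.025,"tz":0.011,"ax":0.009,"ay":0.919,"az":0.018}]'
python3 - <<'E'
from h import *
np.set_printoptions(precision=4,suppress=True)
up=grip(0,.008);up[2]=.42
print(bot.get_state()["joint_positions"],goal(up))
c=eyes.read_camera("wrist");cv2.imwrite("pics/wrist1.png",c["frame"][:,:,::-1])
for y in (-.032,0,.032): print(proj(c,grip(0,y)))
E
```

```text
clock: 3.05
ee_pos: [0.6185, -0.0203, 0.4113]
eef_rot: [0.463, -0.463, 0.535, -0.534]
wrist_force: [0.2, 0.3, 0.5]
width: 0.997
[-0.4825  0.3069  0.6127  1.4339 -0.1762  1.4569 -0.0159] (array([ 0.0029, -0.0011,  0.0005]), array([ 0.0014,  0.0031, -0.0004]), array([ 0.6185, -0.0221,  0.412 ]))
[[280.7208 249.0033]]
[[280.8147 216.0261]]
[[280.9146 180.9314]]
```

View pics/wrist1.png

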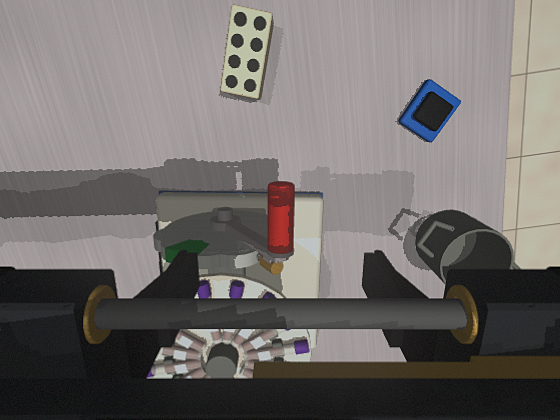

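The red grip spans (280,182) to (280,252), and the prediction was (281,181) to (281,249). The tool is centred over it and the fingers clear everything, so I'll descend astride it.

```bash
python3 -m creep '[{"hand":0,"tx":0,"ty":0.05,"tz":0,"ax":0,"ay":0,"az":0},{"hand":0,"tx":0,"ty":0.1,"tz":0,"ax":0,"ay":0,"az":0},{"hand":0,"tx":0,"ty":0.15,"tz":0,"ax":0,"ay":0,"az":0},{"hand":0,"tx":0,"ty":0.19,"tz":0,"ax":0,"ay":0,"az":0},{"hand":0,"tx":0,"ty":0.22,"tz":0,"ax":0,"ay":0,"az":0},{"hand":0,"tx":0,"ty":0.242,"tz":0,"ax":0,"ay":0,"az":0},{"hand":0,"tx":0,"ty":0.242,"tz":0,"ax":0,"ay":0,"az":0},{"hand":0.63,"tx":0,"ty":0.242,"tz":0,"ax":0,"ay":0,"az":0},{"hand":0.63,"tx":0,"ty":0.242,"tz":0,"ax":0,"ay":0,"az":0},{"hand":0.63,"tx":0,"ty":0.242,"tz":0,"ax":0,"ay":0,"az":0},{"hand":0.63,"tx":0,"ty":0.242,"tz":0,"ax":0,"ay":0,"az":0},{"hand":0.63,"tx":0,"ty":0.242,"tz":0,"ax":0,"ay":0,"az":0}]' 10
python3 - <<'E'
from h import *
np.set_printoptions(precision=4,suppress=True)
print(bot.get_state()["joint_positions"])
for q in np.r_[0:1.11:.105]: print(round(q,3),goal(grip(q,.008))[:2])
c=eyes.read_camera("wrist");cv2.imwrite("pics/wrist2.png",c["frame"][:,:,::-1])
E
```

```text
clock: 4.3
ee_pos: [0.6183, -0.0194, 0.2667]
eef_rot: [0.463, -0.463, 0.535, -0.534]
wrist_force: [0.5, 0.7, -0.8]
width: 0.631
[-0.4662  0.3838  0.5832  1.6609 -0.2276  1.1653  0.0312]
0.0 (array([0.0044, 0.0009, 0.001 ]), array([ 0.0003,  0.0048, -0.0014]))
0.105 (array([ 0.0043, -0.0098, -0.0161]), array([ 0.0003,  0.0048, -0.0014]))
0.21 (array([ 0.0042, -0.0186, -0.0342]), array([ 0.0003,  0.0048, -0.0014]))
0.315 (array([ 0.0042, -0.0255, -0.0531]), array([ 0.0003,  0.0048, -0.0014]))
0.42 (array([ 0.0041, -0.0303, -0.0726]), array([ 0.0003,  0.0048, -0.0014]))
0.525 (array([ 0.004 , -0.0331, -0.0925]), array([ 0.0003,  0.0048, -0.0014]))
0.63 (array([ 0.0039, -0.0337, -0.1126]), array([ 0.0003,  0.0048, -0.0014]))
0.735 (array([ 0.0039, -0.0323, -0.1327]), array([ 0.0003,  0.0048, -0.0014]))
0.84 (array([ 0.0038, -0.0288, -0.1525]), array([ 0.0003,  0.0048, -0.0014]))
0.945 (array([ 0.0037, -0.0232, -0.1718]), array([ 0.0003,  0.0048, -0.0014]))
1.05 (array([ 0.0037, -0.0156, -0.1904]), array([ 0.0003,  0.0048, -0.0014]))
```

View pics/wrist2.png

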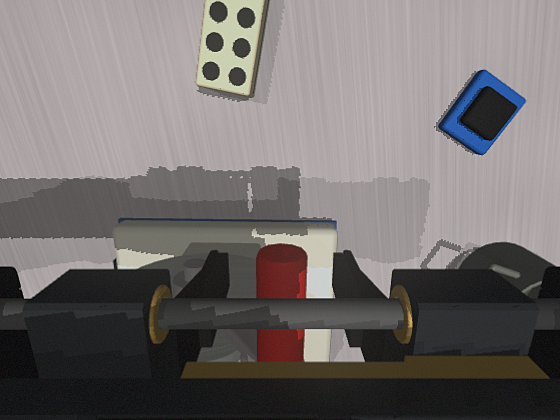

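The grip at (281,305) is centred between the fingers, and the opening is still 0.63. I'll give it more time to close.

```bash
python3 -m creep '[{"hand":0.65,"tx":0.001,"ty":0,"tz":0,"ax":0,"ay":0,"az":0},{"hand":0.65,"tx":0.001,"ty":0,"tz":0,"ax":0,"ay":0,"az":0},{"hand":0.65,"tx":0.001,"ty":0,"tz":0,"ax":0,"ay":0,"az":0},{"hand":0.65,"tx":0.001,"ty":0,"tz":0,"ax":0,"ay":0,"az":0},{"hand":0.65,"tx":0.001,"ty":0,"tz":0,"ax":0,"ay":0,"az":0}]'
```

```text
clock: 4.85
ee_pos: [0.6182, -0.0199, 0.2665]
eef_rot: [0.463, -0.463, 0.535, -0.534]
wrist_force: [0.2, -0.9, -0.0]
width: 0.354
```

```bash
python3 -m creep '[{"hand":0.65,"tx":0.002,"ty":-0.005,"tz":-0.007,"ax":0,"ay":0,"az":0},{"hand":0.65,"tx":0.003,"ty":-0.01,"tz":-0.016,"ax":0,"ay":0,"az":0},{"hand":0.65,"tx":0.004,"ty":-0.0145,"tz":-0.025,"ax":0,"ay":0,"az":0},{"hand":0.65,"tx":0.004,"ty":-0.0185,"tz":-0.034,"ax":0,"ay":0,"az":0},{"hand":0.65,"tx":0.004,"ty":-0.022,"tz":-0.0435,"ax":0,"ay":0,"az":0},{"hand":0.65,"tx":0.004,"ty":-0.0255,"tz":-0.053,"ax":0,"ay":0,"az":0},{"hand":0.65,"tx":0.004,"ty":-0.028,"tz":-0.063,"ax":0,"ay":0,"az":0},{"hand":0.65,"tx":0.004,"ty":-0.03,"tz":-0.0725,"ax":0,"ay":0,"az":0},{"hand":0.65,"tx":0.004,"ty":-0.032,"tz":-0.0825,"ax":0,"ay":0,"az":0},{"hand":0.65,"tx":0.004,"ty":-0.033,"tz":-0.0925,"ax":0,"ay":0,"az":0},{"hand":0.65,"tx":0.004,"ty":-0.033,"tz":-0.0925,"ax":0,"ay":0,"az":0},{"hand":0.65,"tx":0.004,"ty":-0.033,"tz":-0.0925,"ax":0,"ay":0,"az":0}]'
python3 - <<'E'
from h import *
np.set_printoptions(precision=4,suppress=True)
for q in np.r_[.525:1.11:.105]: print(round(q,3),goal(grip(q,.008))[:2])
for n in ("scene","wrist"):
    c=eyes.read_camera(n);f=c["frame"][:,:,::-1]
    cv2.imwrite(f"pics/{n}3.png",f if n=="wrist" else cv2.resize(f[100:240,200:360],None,fx=4,fy=4))
E
```

```text
clock: 6.05
ee_pos: [0.5619, -0.0144, 0.286]
eef_rot: [0.463, -0.463, 0.535, -0.533]
wrist_force: [-0.6, 0.7, -0.2]
width: 0.354
0.525 (array([-0.0011, -0.0009,  0.0017]), array([ 0.0033,  0.0048, -0.0014]))
0.63 (array([-0.0012, -0.0016, -0.0184]), array([ 0.0033,  0.0048, -0.0014]))
0.735 (array([-0.0013, -0.0001, -0.0385]), array([ 0.0033,  0.0048, -0.0014]))
0.84 (array([-0.0014,  0.0035, -0.0583]), array([ 0.0033,  0.0048, -0.0014]))
0.945 (array([-0.0014,  0.0092, -0.0776]), array([ 0.0033,  0.0048, -0.0014]))
1.05 (array([-0.0015,  0.0168, -0.0962]), array([ 0.0033,  0.0048, -0.0014]))
```

View pics/scene3.png

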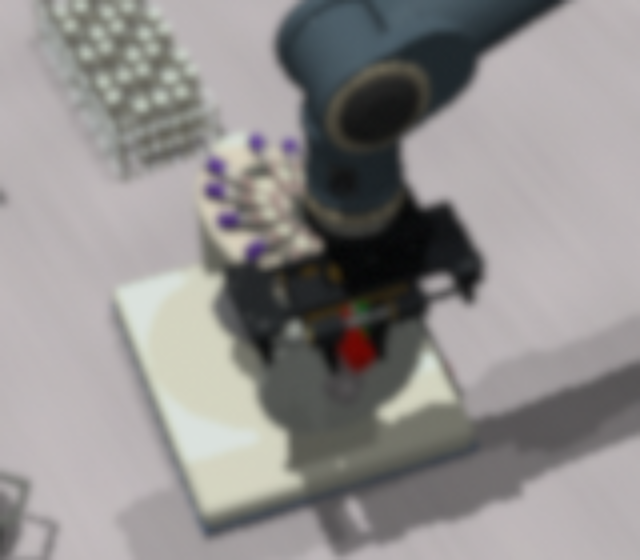

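View pics/wrist3.png

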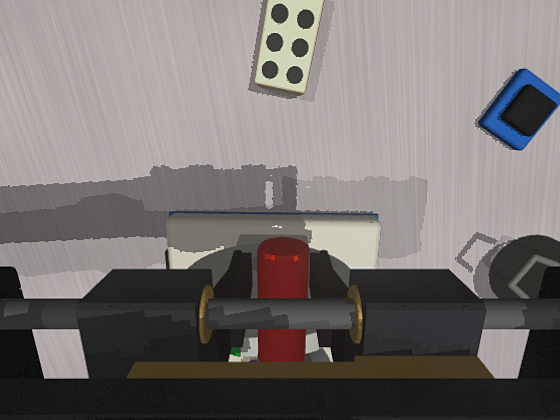

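The grip at (282,300) is held between the fingers at the first notch, and the wheel has tilted clear of the gripper. I'll carry on to the green notch.

```bash
python3 -m creep '[{"hand":0.65,"tx":-0.001,"ty":-0.001,"tz":-0.009,"ax":0,"ay":0,"az":0},{"hand":0.65,"tx":-0.001,"ty":-0.0016,"tz":-0.018,"ax":0,"ay":0,"az":0},{"hand":0.65,"tx":-0.001,"ty":-0.001,"tz":-0.0285,"ax":0,"ay":0,"az":0},{"hand":0.65,"tx":-0.001,"ty":0,"tz":-0.0385,"ax":0,"ay":0,"az":0},{"hand":0.65,"tx":-0.001,"ty":0.0015,"tz":-0.0485,"ax":0,"ay":0,"az":0},{"hand":0.65,"tx":-0.001,"ty":0.0035,"tz":-0.058,"ax":0,"ay":0,"az":0},{"hand":0.65,"tx":-0.001,"ty":0.006,"tz":-0.068,"ax":0,"ay":0,"az":0},{"hand":0.65,"tx":-0.0015,"ty":0.009,"tz":-0.0775,"ax":0,"ay":0,"az":0},{"hand":0.65,"tx":-0.0015,"ty":0.013,"tz":-0.087,"ax":0,"ay":0,"az":0},{"hand":0.65,"tx":-0.0015,"ty":0.0165,"tz":-0.096,"ax":0,"ay":0,"az":0},{"hand":0.65,"tx":-0.0015,"ty":0.0165,"tz":-0.096,"ax":0,"ay":0,"az":0},{"hand":0.65,"tx":-0.0015,"ty":0.0165,"tz":-0.096,"ax":0,"ay":0,"az":0}]'
python3 - <<'E'
from h import *
np.set_printoptions(precision=4,suppress=True)
print(goal(grip(1.05,.008)))
for n in ("wrist",):
    c=eyes.read_camera(n);f=c["frame"][:,:,::-1]
    cv2.imwrite(f"pics/{n}4.png",f)
E
```

```text
clock: 7.35
ee_pos: [0.504, -0.0052, 0.2752]
eef_rot: [0.462, -0.464, 0.536, -0.533]
wrist_force: [-0.3, 0.5, 0.5]
width: 0.35
(array([-0.0001, -0.0015,  0.0016]), array([ 0.0073,  0.005 , -0.0004]), array([ 0.5049, -0.0053,  0.2761]))
```

View pics/wrist4.png

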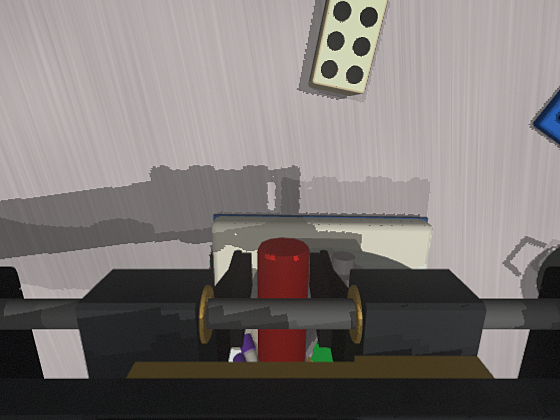

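The grip is centred between the fingers at (283,300) with no force on the wrist, so it has settled in the notch. I'll open and lift straight up.

```bash
python3 -m creep '[{"hand":0.3,"tx":0,"ty":0,"tz":0,"ax":0,"ay":0,"az":0},{"hand":0.3,"tx":0,"ty":0,"tz":0,"ax":0,"ay":0,"az":0},{"hand":0.3,"tx":0,"ty":0,"tz":0,"ax":0,"ay":0,"az":0},{"hand":0.3,"tx":0,"ty":0,"tz":0,"ax":0,"ay":0,"az":0},{"hand":0.3,"tx":0,"ty":-0.02,"tz":0,"ax":0,"ay":0,"az":0},{"hand":0.3,"tx":0,"ty":-0.06,"tz":0,"ax":0,"ay":0,"az":0},{"hand":0.3,"tx":0.0,"ty":-0.12,"tz":0,"ax":0,"ay":0,"az":0},{"hand":0.3,"tx":-0.06,"ty":-0.2,"tz":0,"ax":0,"ay":0,"az":0},{"hand":0.3,"tx":-0.12,"ty":-0.25,"tz":0,"ax":0,"ay":0,"az":0},{"hand":0.3,"tx":-0.2,"ty":-0.25,"tz":0,"ax":0,"ay":0,"az":0},{"hand":0.3,"tx":-0.25,"ty":-0.25,"tz":0,"ax":0,"ay":0,"az":0},{"hand":0.3,"tx":-0.25,"ty":-0.25,"tz":0,"ax":0,"ay":0,"az":0},{"hand":0.3,"tx":-0.25,"ty":-0.25,"tz":0,"ax":0,"ay":0,"az":0}]'
python3 - <<'E'
from h import *
np.set_printoptions(precision=2,suppress=True)
print(bot.get_state()["wrist_force"])
for n in ("wrist","scene","top"):
    c=eyes.read_camera(n);f=c["frame"][:,:,::-1]
    for q in (.52,1.05,1.57): print(n,q,proj(c,[grip(q,-.032),grip(q,.032)]).tolist())
    cv2.imwrite(f"pics/{n}5.png",f if n=="wrist" else cv2.resize(f[100:240,200:360] if n=="scene" else f[160:280,200:360],None,fx=4,fy=4))
E
```

```text
clock: 8.7
ee_pos: [0.5264, 0.1434, 0.4257]
eef_rot: [0.462, -0.465, 0.535, -0.533]
wrist_force: [-0.5, 0.1, 0.1]
width: 0.697
[-0.5   0.11  0.08]
wrist 0.52 [[337.6985046303781, 384.00501772464725], [341.268010202306, 331.3064969570059]]
wrist 1.05 [[280.4638856380546, 375.8686381369027], [280.79176545168036, 324.31190597013426]]
wrist 1.57 [[242.09055837568766, 350.9959675399675], [240.4844004388785, 303.20681508388327]]
scene 0.52 [[282.72633581787437, 175.6079989485149], [290.00414325516226, 190.14742778912708]]
scene 1.05 [[299.65391868731416, 172.57724468260062], [307.2182654030263, 186.86083031463906]]
scene 1.57 [[311.87874818624, 176.146974853316], [319.52364304299914, 190.15389806929784]]
top 0.52 [[285.24140541039463, 213.90750524217], [268.4656504939115, 210.9343486829829]]
top 1.05 [[282.4584706103391, 229.53825189306275], [265.75331007955407, 226.56898749604792]]
top 1.57 [[280.29838129701847, 241.3393149602407], [263.95478809498644, 238.42801705361325]]
```

View pics/wrist5.png

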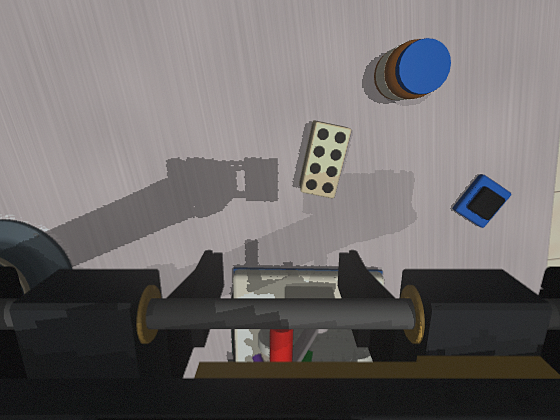

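View pics/scene5.png

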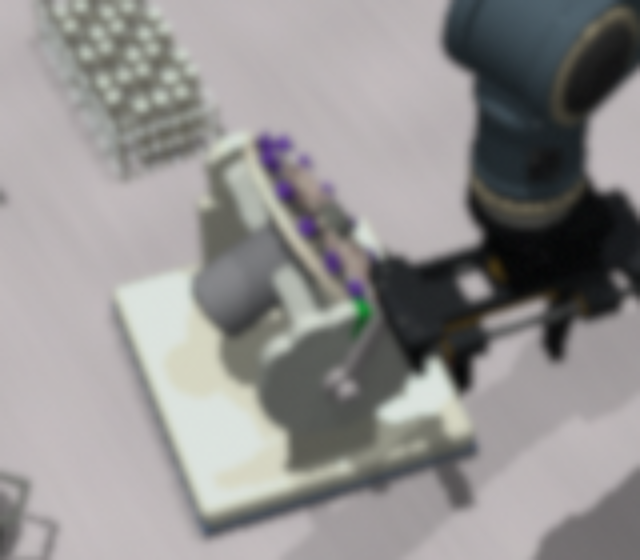

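View pics/top5.png

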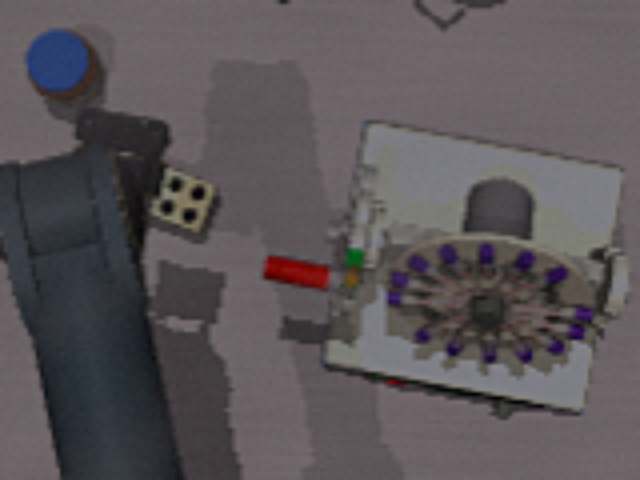

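In the enlarged top view the grip runs from (265,267) to (330,277). That is full-picture (266.2,226.8) to (282.4,229.2), which agrees with the prediction for q=1.05, (265.8,226.6) to (282.5,229.5), to about 0.4 px. The next notches are 12–16 px away. The brass plunger sits at the green mark, and the block rack and jar show no sign of having moved. The robot is clear, so I'll hand in.

```bash
python3 -c "
from cell import job
print(job.close_job())"
```

```text
the job is handed in; nothing more can be done
None
```

The rotator is tipped to its mixing tilt: the lever sits let go in the green-marked notch, and I handed the job in at about 9 s of the 38 s allowed. I placed the fingers loosely around the red grip, swung it over the top past the first notch into the green one, then opened, lifted and moved clear to the left.

- **Lever:** in the last top picture the grip was within about 0.4 px of where it should be for 1.05 rad, roughly 0.02 rad. The brass plunger was at the green mark.
- **Robot:** it was clear of everything, with wrist force under 1 N at the end of every move.
- **Wheel and surroundings:** nothing I saw showed contact with the wheel. The block rack and jar looked unmoved by eye; I did not re-measure them, the red rack or the wash bottle. The arm stayed well above them throughout.
- **Disagreements:** my first move was refused because rows need all seven numbers, and nothing moved. The green mark measured about 10 mm lower than the given geometry predicts, probably because I measured the coloured patch rather than the hollow. I did not use that point.

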